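# Turn a jar lid over in the twisted lid chute and close the jar with it

## Task

Close the open jar of hazelnuts. Its lid lies on the drying mat with the hollow side up and must go on hollow side down: lay it, still hollow side up, on the sloping feed deck of the wire chute and let it slide down through the twist, so that it comes out turned over and comes to rest on the tray at the bottom; then take it from the tray and set it squarely down over the mouth of the jar. Leave the open jar standing where it is and do not disturb the two closed jars.

Things in the scene. Friction and masses are not known exactly. Their poses are not given: they have to be found in the camera images.
- lid: the loose metal jar lid, a shallow cup 62 mm across and 14 mm high (40 g): closed disc 3 mm thick, skirt 56 mm across inside, hollow 11 mm deep, white inside. Origin: centre of the OUTER face of the closed disc; z points from there out of the hollow, so z is up at the start (closed face on the mat) and down when it sits on the jar. Polished, slides easily on the chute (friction 0.2)
- lid_middle (a point): the middle of the lid, 7 mm from its closed face along the lid's z axis; axes as the lid's (it is round, so x and y mean nothing)
- lid_chute: fixed stand, 390 x 200 mm, 260 mm high: a cage of 5 mm steel rods on a wooden board that turns a lid half over. Origin: centre of the board's underside, z up; it runs downhill along its +x, y is across. Two bare rods form the feed deck at the upper end; then a cage, 67 mm wide and 31 mm high inside, flared mouth, twists half a turn in 210 mm; then its floor bends level onto an open tray
- feed_deck (a point): where the centre of the lid's closed face should lie on the feed deck, 224 mm up; axes as the chute's. The deck is a plane dropping at 42 degrees toward the chute's +x: outward normal (0.669, 0, 0.743) in these axes. Two rods 22 mm either side of the centre line bear it; it reaches 50 mm uphill. Free beside the lid. The mouth begins 32 mm downhill, 40 mm high. A lid let go here slides off at once
- twist_middle (a point): the middle of the twist, on the cage's centre line, 133 mm above the worktop; a passing lid stands on edge here; axes as the chute's
- chute_tray (a point): point on the tray's level floor, 14 mm above the worktop, where the centre of a lid lies that touches the end stop (a shallow V, 24 mm high, its apex 38 mm downhill); axes as the chute's. The floor reaches 56 mm uphill and 92 mm to either side, side lips 6 mm high. A lid arrives about 1 s after its release and rests with its middle within 35 mm of this point, mostly within 20, hollow side down
- open_jar: loose straight glass jar full of hazelnuts, without lid: 66 mm in diameter, 92 mm high, neck 50 mm in outer diameter and 16 mm high; 0.35 kg. Origin: centre of its underside, z up
- jar_mouth (a point): centre of the open jar's upper rim, 92 mm above its foot. With the lid fully seated the rim touches the inside of the closed disc, so the lid's origin lies 3 mm above this point
- drying_mat: fixed grey ribbed mat, 150 x 150 x 4 mm, on which the lid lies at first; origin: centre of its underside. Behind the work stands a fixed microwave oven 300 mm high: front at x = 0.61, from y = -0.33 to 0.12, its upright door handle at x = 0.575, y = -0.24, z = 0.12 to 0.28; swing the gripper round on the near side of it
- closed_jar_a: a jar of the same kind, already closed with such a lid, 66 mm in diameter and 95 mm high, loose; origin: centre of its underside. To be left alone
- closed_jar_b: the other closed jar, the same; to be left alone
Things that resemble listed ones, but are neither listed nor needed, are in the scene too. There is more than one size of the lid; the job needs the middle-sized.

How it is judged (in metres and radians):
On the way, in this order (a step that is already met when the one before it is completed fails the run):
1. the lid passes through the middle of the chute's twist, let go by the gripper (distance between lid_middle and twist_middle below 0.025 m and contact force between the fingers and lid below 0.1 N).
2. the lid lies still on the chute's tray, turned over, hollow side down, let go (angle between lid's own z axis and vertical above 3 rad and distance between lid_middle and chute_tray below 0.055 m and linear speed of lid below 0.02 m/s and contact force between the fingers and lid below 0.1 N), for 0.1 s.
At the end, for the whole second after the job is handed in: The lid sits on the open jar hollow side down with its disc on the rim: level within 0.08 rad, within 6 mm of centre, its closed face 91 to 99 mm above the jar's foot, at rest. The jar stands upright (0.06 rad) within 40 mm of its start, the closed jars within 30 mm of theirs (angle between lid's own z axis and vertical above 3.06 rad and horizontal distance between lid and jar_mouth below 0.006 m and z of lid in the frame of open_jar between 0.091 and 0.099 m and angle between open_jar's own z axis and vertical below 0.06 rad and linear speed of lid below 0.02 m/s and height (world z) of open_jar below 0.004 m and distance of open_jar from where it was at the start of the episode below 0.04 m and distance of each of closed_jar_a, closed_jar_b from where it was at the start of the episode below 0.03 m); the robot touches nothing.
It fails at once if the open jar is tipped by more than 0.35 rad (angle between open_jar's own z axis and vertical above 0.35 rad).
It fails at once if a closed jar is knocked over (angle between any of closed_jar_a, closed_jar_b's own z axis and vertical above 0.5 rad).
It also fails if it takes over 56 s, if anything falls off the work surface, if the arm or the gripper's body presses on something with over 40 N, if the wrist force passes 120 N, or if a joint passes its speed limit or range.

## Robot

A 6-joint arm with a two-finger parallel gripper is mounted at the origin on a cart in front of the work surface, level with it; the furniture and walls round the work are solid. World frame = base frame: x ahead of the robot, y to its left, z up, the work surface at z = 0. Lengths are in m, angles in degrees, forces in N, time in s.
With the tool pointing down it reaches from about 0.3 to 0.75 m from the base axis. Payload 8.5 kg.
Tool frame: the origin (TCP) lies at the very end of the fingers, on their centre line; the grasp point (between the pads) lies 19 mm behind it (env.hold_point_z is the distance from the TCP to the grasp point, in m); z points along the fingers, y is the line along which they close (so a half turn about z gives the same grasp; the last joint's range is limited). The gripper opens to 85 mm and grips with 20 to 120 N. Pads are 22 mm wide; open, the fingers measure 114 mm over their backs; the gripper's body (76 mm by 85 mm) begins 54 mm behind the grasp point. The pads swing forward as they close: fully open they stand 13 mm farther back than shut.
Start: joints at [51.664, 21.807, 74.336, -0, 83.858, -12.336], TCP at [0.241, 0.494, 0.208] pointing down, gripper open.
Joint ranges: [-178.18, 178.18], [-50.72, 133.34], [12.68, 142.11], [-81.47, 261.47], [9.98, 163.14], [-165.26, 165.26]. Speed limits (degrees/s): [136.94, 136.94, 180, 180, 180, 180].

## Interface

Orientations are given as a 3x3 rotation matrix whose columns are the frame's x, y, z axes.
In Python, from rig import env, optics gives the robot as it stands.
- The arm moves only by the shell command python3 -m jog 'ROWS' [OPENING] [FORCE]. ROWS is JSON, a list of rows, each an object with "linear": the shift along the tool's x, y, z in units of 40 mm (1.0 is 40 mm), a list of three; "roll": the turn about the tool's z in units of 5 degrees (1.0 is 5 degrees). A call has 1 to 12 rows; each row shifts and turns the commanded pose from where the row before left it, along the tool's axes as they then stand; what a row does not reach is not made up. A row lasts 1/12 s, in which the tool goes at most 41.7 mm and 7.16 degrees, less where a joint would pass 70% of its speed; a pose out of reach is approached as far as the arm can. A call is refused whole if a number of a shift passes 1 or a number of a turn 1, either way. A call with a gripper value outside its range is refused whole. OPENING is the opening, from -1 (shut) to 1 (fully open), set as the call begins (- or left out, the last holds). The fingers move at their own pace and stop on an object; FORCE is the grip in N (left out, the last holds). Time passes only in rows, so rows that do not move let the fingers close. It gives the time, the measured TCP pose, the force, the opening and the grip force at its end, in the units of the state.
- env.observe(): the state, without advancing time (a new reading comes with each control period).
- optics.get_image(name): name is "scene" or "top"; returns the picture (384x512x3 uint8, red, green, blue); there is no depth.
- optics.calibration(name): a dict with "fov_y" (degrees; the focal length in pixels is half the picture's height over the tangent of half this angle, whatever the lens; pixels are square), "cx", "cy" (the principal point, pixels), "T" (4x4, takes a point from camera to world coordinates). Camera axes: x right, y down, z forward; pixel columns grow to the right and rows downward; lengths in m; the calibration is good to about 2 mm. A picture is of the moment at which its call begins. calibration takes no time and is no camera call.
- env.close_job(): hands the job in; it is judged then, once.
The state is a dict: "time_s": time; "q": joint angles; "qvel": joint speeds; "joint_efforts": joint torques, N m; "position": TCP position; "tool_rot": TCP orientation; "ft_force": force on the tool from outside, world axes, zero at the start; "wrist_torque": the same for the moment, N m; "grip_width": finger opening in m; "gripper_force": force on a finger pad.
Only numpy, scipy, OpenCV 4.12 (cv2) and the standard library are available. Lean on these libraries where they do the work, as an engineer would, in place of code of your own. Each camera call takes 0.05 s, during which the arm holds its last target. There are 200 camera calls.

## Working session

There is one attempt and no reset: what is moved stays moved. The work goes in short steps, Python scripts to look and compute and a shell command to move; the robot and the scene stay as the last step left them, time stands still between calls to the robot, and variables do not carry over. Pictures are saved under pics/ and viewed, at most 10 in all, crops included, and the job is handed in when it is done.

```bash
mkdir -p pics; ls; python3 - <<'E'
from rig import env, optics
import cv2
for n in("scene","top"):
    im=optics.get_image(n); cv2.imwrite(f"pics/{n}0.png",im[:,:,::-1]); c=optics.calibration(n); print(n,c["fov_y"],c["cx"],c["cy"],c["T"].round(4).tolist() if hasattr(c["T"],"round") else c["T"])
s=env.observe();print(s["time_s"],s["position"],s["tool_rot"],s["grip_width"],env.hold_point_z)
E
```

```text
pics
scene 42.50310741386342 266.12152734944914 191.1622590185802 [[0.6362, -0.5366, 0.5544, -0.3296], [-0.7715, -0.4457, 0.454, -0.7883], [0.0034, -0.7165, -0.6975, 1.205], [0.0, 0.0, 0.0, 1.0]]
top 44.27004793350732 250.14781851555247 201.12249143681044 [[-0.3723, -0.8303, 0.4148, -0.0693], [-0.9281, 0.3349, -0.1627, 0.1698], [-0.0038, -0.4455, -0.8953, 1.4202], [0.0, 0.0, 0.0, 1.0]]
0.1 [0.24093491 0.49410819 0.20757529] [[-8.98793693e-01  4.38371132e-01 -8.04720219e-04]
 [ 4.38371786e-01  8.98793146e-01 -1.02844898e-03]
 [ 2.72434672e-04 -1.27713010e-03 -9.99999147e-01]] 0.08539607712989505 0.0187
```

View pics/scene0.png

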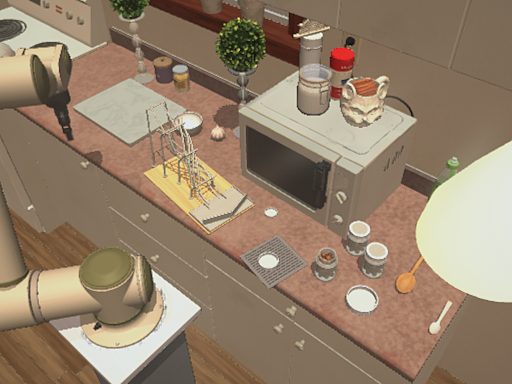

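View pics/top0.png

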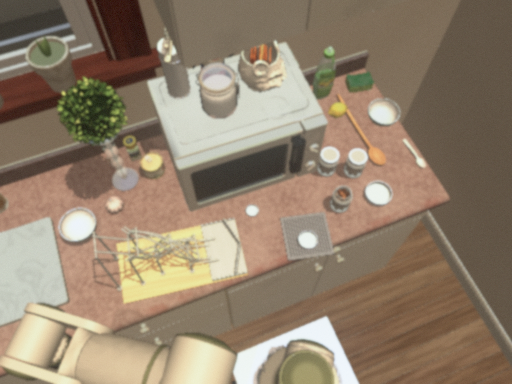

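The scene view shows the mat lid at (268,262), the open jar with hazelnuts at (325,262), the closed jars at (358,237) and (375,260), and the chute at about (195,175) with its tray at (225,205). The top view has the same things at (308,240), (341,198), (329,160), (356,162) and (170,260).

Lid candidates are the mat lid at top (308,240), the small disc at (252,211) and the large one at (378,192). I'll measure their diameters.

```bash
cat > h.py <<'E'
import numpy as np, cv2
from rig import env, optics
C={n:optics.calibration(n) for n in("scene","top")}
def F(n): return 192/np.tan(np.radians(C[n]["fov_y"]/2))
def ray(n,uv):
    uv=np.atleast_2d(np.asarray(uv,float)); c=C[n]; T=np.array(c["T"])
    d=np.c_[(uv[:,0]-c["cx"])/F(n),(uv[:,1]-c["cy"])/F(n),np.ones(len(uv))]
    return T[:3,3],d@T[:3,:3].T
def plane(n,uv,z):
    o,d=ray(n,uv); return o+d*((z-o[2])/d[:,2])[:,None]
def proj(n,P):
    c=C[n];T=np.array(c["T"]);p=(np.atleast_2d(P)-T[:3,3])@T[:3,:3]
    return np.c_[c["cx"]+F(n)*p[:,0]/p[:,2],c["cy"]+F(n)*p[:,1]/p[:,2]]
def tri(a,b):
    A=[];B=[]
    for n,uv in(("scene",a),("top",b)):
        o,d=ray(n,uv);d=d[0]/np.linalg.norm(d[0]);M=np.eye(3)-np.outer(d,d);A.append(M);B.append(M@o)
    return np.linalg.lstsq(np.vstack(A),np.hstack(B),rcond=None)[0]
def img(n): return cv2.cvtColor(optics.get_image(n),cv2.COLOR_RGB2BGR)
E
python3 - <<'E'
from h import *
S={n:cv2.imread(f"pics/{n}0.png") for n in("scene","top")}
white={"scene":[(268,262),(361,299),(270,212),(358,232),(375,252)],"top":[(308,240),(378,192),(252,211),(329,154),(356,156)]}
for n in S:
    hsv=cv2.cvtColor(S[n],cv2.COLOR_BGR2HSV)
    m=cv2.inRange(hsv,(0,0,190),(180,45,255))
    k,l,st,ce=cv2.connectedComponentsWithStats(m)
    for p in white[n]:
        w=l[p[1]-3:p[1]+4,p[0]-3:p[0]+4];i=np.bincount(w[w>0]).argmax() if (w>0).any() else 0
        if not i: print(n,p,"none");continue
        cs,_=cv2.findContours((l==i).astype('uint8'),0,1)
        c=max(cs,key=len)[:,0]; P=plane(n,c,0.018 if p[1]>165 or n=="scene" and p[1]<215 else .095)
        (cx,cy),r=cv2.minEnclosingCircle(P[:,:2].astype('float32')*1000)
        print(n,p,ce[i].round(1),st[i,4],"c",round(cx),round(cy),"d",round(2*r))
    m=cv2.inRange(hsv,(15,70,140),(35,255,255)); 
    k,l,st,ce=cv2.connectedComponentsWithStats(m); ok=[i for i in range(1,k) if st[i,4]>60]
    print("yellow",[(ce[i].round().tolist(),st[i,4]) for i in ok])
a=cv2.resize(S["scene"][90:240,130:290],None,fx=3.75,fy=3.75,interpolation=cv2.INTER_CUBIC)
b=cv2.resize(S["scene"][215:325,225:405],None,fx=4.4,fy=4.4,interpolation=cv2.INTER_CUBIC)
cv2.imwrite("pics/chute_s.png",a);cv2.imwrite("pics/lids_s.png",b)
cv2.imwrite("pics/chute_t.png",cv2.resize(S["top"][200:310,80:340],None,fx=3,fy=3,interpolation=cv2.INTER_CUBIC))
E
```

```text
scene (268, 262) [268.1 261.1] 200 c 387 -212 d 60
scene (361, 299) [361.5 299.2] 568 c 454 -498 d 89
scene (270, 212) [270.6 212.3] 73 c 549 -89 d 41
scene (358, 232) [359.8 228.8] 127 c 673 -354 d 67
scene (375, 252) [376.9 250.4] 147 c 631 -443 d 67
yellow [([62.0, 16.0], np.int32(1729)), ([312.0, 28.0], np.int32(219)), ([26.0, 70.0], np.int32(1414)), ([162.0, 61.0], np.int32(125)), ([358.0, 95.0], np.int32(724)), ([182.0, 80.0], np.int32(116)), ([188.0, 185.0], np.int32(2399)), ([466.0, 160.0], np.int32(83)), ([331.0, 178.0], np.int32(78)), ([20.0, 191.0], np.int32(150)), ([6.0, 258.0], np.int32(681)), ([78.0, 291.0], np.int32(2289)), ([108.0, 277.0], np.int32(303)), ([15.0, 306.0], np.int32(818)), ([405.0, 282.0], np.int32(63)), ([128.0, 323.0], np.int32(939)), ([198.0, 330.0], np.int32(65)), ([38.0, 347.0], np.int32(276)), ([208.0, 372.0], np.int32(131))]
top (308, 240) [307.3 239.5] 244 c 385 -202 d 60
top (378, 192) [377.7 193.2] 424 c 450 -496 d 92
top (252, 211) [251.9 210. ] 119 c 549 -79 d 43
top (329, 154) [329.9 154.1] 258 c 607 -379 d 65
top (356, 156) [357.7 155.8] 260 c 567 -462 d 66
yellow [([343.0, 113.0], np.int32(367)), ([376.0, 154.0], np.int32(78)), ([152.0, 162.0], np.int32(379)), ([189.0, 236.0], np.int32(478)), ([159.0, 272.0], np.int32(4021)), ([132.0, 246.0], np.int32(91)), ([192.0, 249.0], np.int32(102)), ([427.0, 270.0], np.int32(133)), ([125.0, 359.0], np.int32(3485)), ([463.0, 332.0], np.int32(229)), ([47.0, 347.0], np.int32(169)), ([8.0, 351.0], np.int32(155)), ([267.0, 336.0], np.int32(97)), ([311.0, 373.0], np.int32(820)), ([284.0, 368.0], np.int32(72))]
```

View pics/chute_s.png

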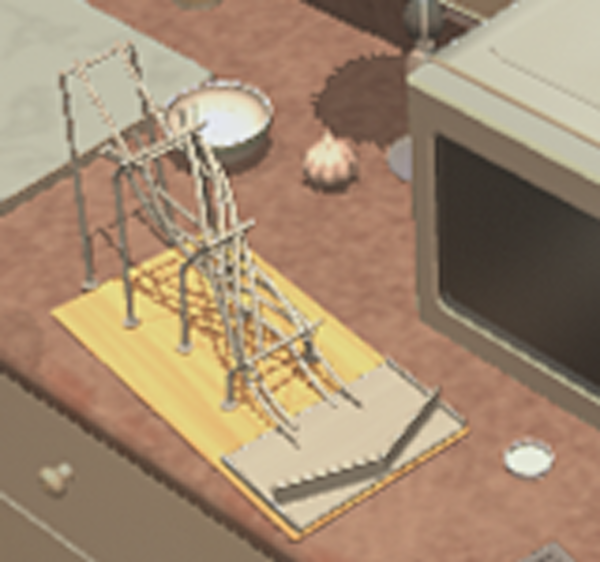

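View pics/chute_t.png

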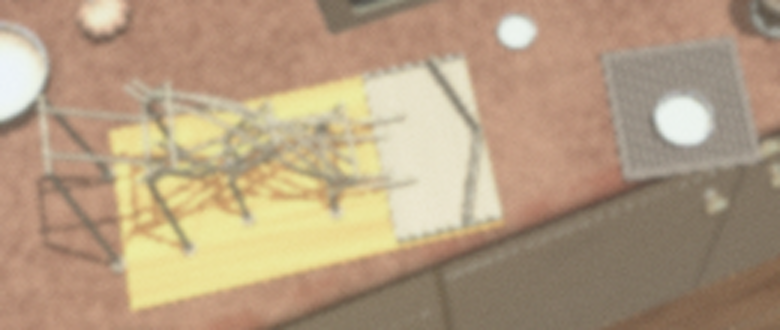

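View pics/lids_s.png

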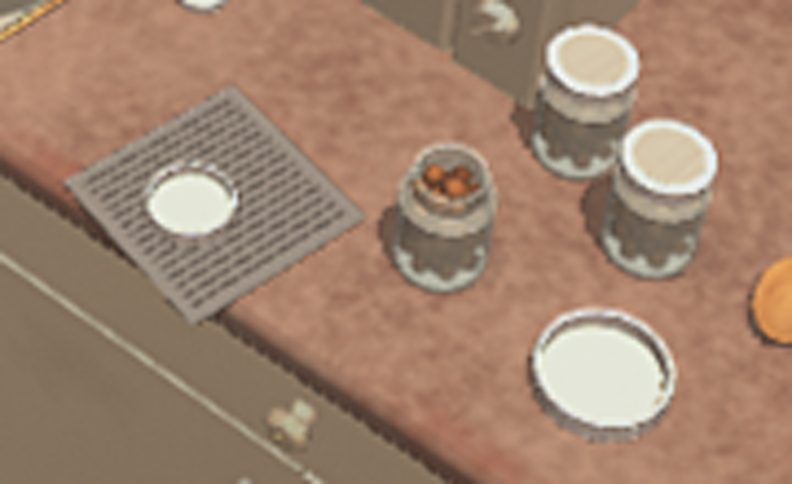

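Enlarged crop (scene): the middle lid lies on the mat, white hollow up, measuring about 60 mm. The others are about 42 mm and 90 mm, so the mat lid is the one. The open jar shows hazelnuts, with its rim near scene (328,253). The chute's tray end faces the mat. Next come the chute pose and triangulated points.

```bash
python3 - <<'E'
from h import *
s=lambda x,y:(130+(x+.5)/3.75-.5,90+(y+.5)/3.75-.5)
t=lambda x,y:(80+(x+.5)/3-.5,200+(y+.5)/3-.5)
r=lambda v:(np.array(v)*1000).round(1).tolist()
print("lid",r(tri((268.1,261.1),(307.3,239.5))))
print("A",r(tri((359.8,228.8),(329.9,154.1))),"B",r(tri((376.9,250.4),(357.7,155.8))))
pts={"NL":((52,312),(132,308)),"NR":((298,540),(502,215)),"FR":((468,430),(465,58)),"deckN":((64,73),(44,170)),"deckF":((130,47),(40,104)),"mouthBarN":((115,158),(152,177)),"apex":((385,465),(478,128)),"barN":((185,258),(0,0))}
for k,(a,b) in pts.items():
    P=tri(s(*a),t(*b));print(k,r(P),"res",(proj("scene",P)[0]-s(*a)).round(1),(proj("top",P)[0]-t(*b)).round(1))
# rectangle fit of board: corners on z=0.012 per view
for z in(.006,.012):
  for n,f,i in(("scene",s,0),("top",t,1)):
    print(z,n,[r(plane(n,f(*pts[k][i]),z)[0][:2]) for k in("NL","NR","FR")])
print("FL top",r(plane("top",t(108,130),.012)[0]))
T0=cv2.imread("pics/top0.png");S0=cv2.imread("pics/scene0.png")
a=cv2.resize(T0[170:225,310:375],None,fx=7,fy=7,interpolation=cv2.INTER_CUBIC)
b=cv2.resize(S0[240:295,300:365],None,fx=7,fy=7,interpolation=cv2.INTER_CUBIC)
cv2.imwrite("pics/jar.png",np.hstack([a,b])[:,:800])
print(a.shape)
E
```

```text
lid [390.2, -206.6, 6.7]
A [610.6, -382.1, 89.6] B [570.4, -464.2, 90.0]
NL [413.2, 395.3, 4.3] res [-0.3  0.2] [-0.  -0.4]
NR [362.8, 12.8, -0.9] res [ 0.5 -0.4] [0.  0.7]
FR [547.3, -16.8, 4.2] res [-0.6  0.4] [-0.  -0.7]
deckN [480.1, 396.5, 244.5] res [-0.5  0.3] [ 0.  -0.7]
deckF [546.3, 385.2, 241.5] res [-0.8  0.6] [ 0.  -1.3]
mouthBarN [458.1, 315.1, 201.4] res [-0.8  0.5] [-0.  -1.1]
apex [458.7, 2.0, 18.9] res [-0.3  0.2] [-0.  -0.4]
barN [729.9, 458.9, -66.6] res [ 16.4 -18.9] [ 6.8 29.4]
0.006 scene [[413.4, 393.5], [356.6, 8.5], [548.8, -18.1]]
0.006 top [[411.5, 395.3], [362.7, 12.9], [544.0, -15.6]]
0.012 scene [[409.6, 387.6], [353.2, 4.5], [544.4, -21.9]]
0.012 top [[409.4, 394.3], [360.9, 13.6], [541.4, -14.8]]
FL top [605.1, 368.0, 12.0]
(385, 455, 3)
```

View pics/jar.png

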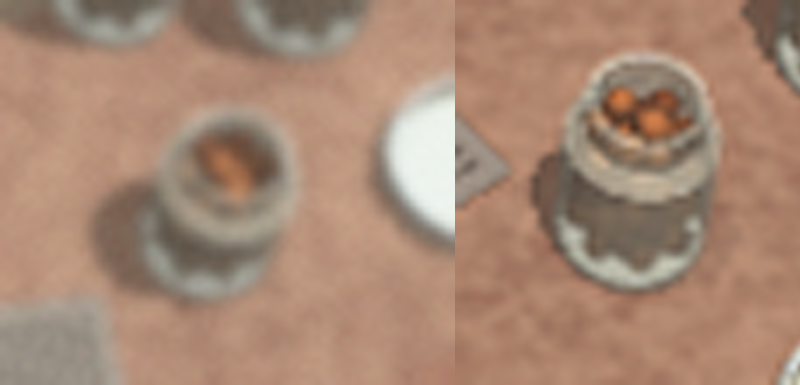

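The jar crop shows the open jar's rim centred at about top (343.4,191.7) and scene (327.7,253.4). I'll triangulate it and the chute's post feet, and turn the tool to line up with the chute (yaw ≈ -97.6°) in the same step.

```bash
python3 - <<'E'
from h import *
s=lambda x,y:(130+(x+.5)/3.75-.5,90+(y+.5)/3.75-.5)
t=lambda x,y:(80+(x+.5)/3-.5,200+(y+.5)/3-.5)
r=lambda v:(np.array(v)*1000).round(1).tolist()
print("mouth",r(tri((327.7,253.4),(343.4,191.7))),r(plane("scene",(327.7,253.4),.092)[0]),r(plane("top",(343.4,191.7),.092)[0]))
u=np.array([-.132,-.991]);v=np.array([.991,-.132]);c=np.array([.487,.191])
for k,a,b in(("foot",(90,285),(118,265)),("foot2",(130,322),(188,249)),("foot3",(185,347),(250,218)),("foot4",(230,407),(336,213)),("deckN",(64,73),(44,170)),("deckF",(130,47),(40,104)),("rodendN",(295,440),(412,182)),("rodendF",(358,402),(405,117)),("VN",(278,497),(465,222)),("VF",(437,392),(430,62)),("apex",(385,465),(478,128))):
    P=tri(s(*a),t(*b));d=P[:2]-c;print(k,"u",r(d@u),"v",r(d@v),"z",r(P[2]))
E
python3 -m jog '[{"roll":1},{"roll":1},{"roll":1},{"roll":1},{"roll":1},{"roll":1},{"roll":1},{"roll":1},{"roll":1},{"roll":1},{"roll":1},{"roll":1}]' 1 20
```

```text
mouth [469.8, -360.6, 89.2] [470.5, -362.0, 92.0] [466.3, -358.3, 92.0]
foot u -200.6 v -51.8 z 4.7
foot2 u -128.6 v -53.6 z 5.5
foot3 u -60.8 v -37.7 z 9.0
foot4 u 26.4 v -51.5 z 2.2
deckN u -202.8 v -34.0 z 244.5
deckF u -200.3 v 33.1 z 241.5
rodendN u 110.6 v -41.7 z 15.1
rodendF u 118.7 v 26.3 z 24.0
VN u 154.4 v -96.1 z 14.9
VF u 159.0 v 83.6 z 25.7
apex u 191.0 v -3.1 z 18.9invalid input
```

```bash
python3 -m jog '[{"linear":[0,0,0],"roll":1},{"linear":[0,0,0],"roll":1},{"linear":[0,0,0],"roll":1},{"linear":[0,0,0],"roll":1},{"linear":[0,0,0],"roll":1},{"linear":[0,0,0],"roll":1},{"linear":[0,0,0],"roll":1},{"linear":[0,0,0],"roll":1},{"linear":[0,0,0],"roll":1},{"linear":[0,0,0],"roll":1},{"linear":[0,0,0],"roll":1},{"linear":[0,0,0],"roll":1}]' 1 20
python3 -m jog '[{"linear":[0,0,0],"roll":1},{"linear":[0,0,0],"roll":1},{"linear":[0,0,0],"roll":0.3}]'
cat > go.py <<'E'
import sys,numpy as np
from h import *
s=env.observe();R=np.array(s["tool_rot"]);p=np.array(s["position"])
t=np.array([float(a) for a in sys.argv[1:4]])/1000
y=R[:,1];print("t",s["time_s"],"p",(p*1000).round(1),"yang",np.degrees(np.arctan2(y[1],y[0])).round(2),"delta rows(tool,40mm):",(R.T@(t-p)/.04).round(3),"F",np.round(s["ft_force"],1),"w",round(s["grip_width"]*1000,1),"g",np.round(s["gripper_force"],1))
E
python3 go.py 390.2 -206 60
```

```text
time_s: 1.1
position: [0.241, 0.4942, 0.2077]
tool_rot: [[-0.065, 0.998, -0.001], [0.998, 0.065, -0.001], [-0.001, -0.001, -1.0]]
ft_force: [-0.9, 0.1, -0.4]
grip_width: 0.0855
gripper_force: 0.0
time_s: 1.35
position: [0.241, 0.4942, 0.2077]
tool_rot: [[0.135, 0.991, -0.001], [0.991, -0.135, -0.001], [-0.001, -0.0, -1.0]]
ft_force: [-0.4, -0.5, -0.3]
grip_width: 0.0855
gripper_force: 0.0
t 1.35 p [241.  494.2 207.7] yang -7.76 delta rows(tool,40mm): [-16.837   6.062   3.704] F [-0.4 -0.5 -0.3] w 85.5 g 0.0
```

```bash
python3 -m jog '[{"linear":[-0.84,0.3,0]},{"linear":[-0.84,0.3,0]},{"linear":[-0.84,0.3,0]},{"linear":[-0.84,0.3,0]},{"linear":[-0.84,0.3,0]},{"linear":[-0.84,0.3,0]},{"linear":[-0.84,0.3,0]},{"linear":[-0.84,0.3,0]},{"linear":[-0.84,0.3,0]},{"linear":[-0.84,0.3,0]}]'  >/dev/null
python3 -m jog '[{"linear":[-0.84,0.3,0.37]},{"linear":[-0.84,0.3,0.37]},{"linear":[-0.84,0.3,0.37]},{"linear":[-0.84,0.3,0.37]},{"linear":[-0.84,0.3,0.37]},{"linear":[-0.84,0.3,0.37]},{"linear":[-0.84,0.3,0.37]},{"linear":[-0.84,0.3,0.37]},{"linear":[-0.84,0.3,0.37]},{"linear":[-0.84,0.3,0.37]},{"linear":[0,0,0]},{"linear":[0,0,0]}]'
python3 go.py 390.2 -206 4
```

```text
t 1.35 p [241.  494.2 207.7] yang -7.76 delta rows(tool,40mm): [-16.836   6.062   5.104] F [-0.4 -0.5 -0.3] w 85.5 g 0.0invalid input
invalid input
```

```bash
python3 -m jog '[{"linear":[-0.84,0.3,0],"roll":0},{"linear":[-0.84,0.3,0],"roll":0},{"linear":[-0.84,0.3,0],"roll":0},{"linear":[-0.84,0.3,0],"roll":0},{"linear":[-0.84,0.3,0],"roll":0},{"linear":[-0.84,0.3,0],"roll":0},{"linear":[-0.84,0.3,0],"roll":0},{"linear":[-0.84,0.3,0],"roll":0},{"linear":[-0.84,0.3,0],"roll":0},{"linear":[-0.84,0.3,0],"roll":0}]' >/dev/null &&
python3 -m jog '[{"linear":[-0.84,0.3,0.37],"roll":0},{"linear":[-0.84,0.3,0.37],"roll":0},{"linear":[-0.84,0.3,0.37],"roll":0},{"linear":[-0.84,0.3,0.37],"roll":0},{"linear":[-0.84,0.3,0.37],"roll":0},{"linear":[-0.84,0.3,0.37],"roll":0},{"linear":[-0.84,0.3,0.37],"roll":0},{"linear":[-0.84,0.3,0.37],"roll":0},{"linear":[-0.84,0.3,0.37],"roll":0},{"linear":[-0.84,0.3,0.37],"roll":0},{"linear":[0,0,0],"roll":0},{"linear":[0,0,0],"roll":0}]'
python3 go.py 390.2 -206 4
```

```text
time_s: 3.18
position: [0.391, -0.2043, 0.0591]
tool_rot: [[0.133, 0.991, -0.002], [0.991, -0.133, 0.002], [0.001, -0.002, -1.0]]
ft_force: [-0.5, 0.4, -0.1]
grip_width: 0.0858
gripper_force: 0.0
t 3.1833 p [ 391.  -204.3   59.1] yang -7.64 delta rows(tool,40mm): [-0.048 -0.01   1.377] F [-0.5  0.4 -0.1] w 85.8 g 0.0
```

```bash
python3 -m jog '[{"linear":[-0.04,0,0.5],"roll":0},{"linear":[0,0,0.5],"roll":0},{"linear":[0,0,0.2],"roll":0},{"linear":[0,0,0.2],"roll":0},{"linear":[0,0,0.08],"roll":0},{"linear":[0,0,0],"roll":0}]' | grep -v rot;  python3 -m jog '[{"linear":[0,0,0],"roll":0},{"linear":[0,0,0],"roll":0},{"linear":[0,0,0],"roll":0},{"linear":[0,0,0],"roll":0},{"linear":[0,0,0],"roll":0},{"linear":[0,0,0],"roll":0},{"linear":[0,0,0],"roll":0},{"linear":[0,0,0],"roll":0}]' -1 30; python3 go.py 390.2 -206 4
```

```text
time_s: 3.68
position: [0.3911, -0.2044, 0.0009]
ft_force: [-0.5, -0.7, -0.5]
grip_width: 0.0855
gripper_force: 0.0
time_s: 4.35
position: [0.3911, -0.2049, 0.0009]
tool_rot: [[0.131, 0.991, 0.0], [0.991, -0.131, 0.0], [0.0, 0.0, -1.0]]
ft_force: [-0.6, -0.0, -0.3]
grip_width: 0.0001
gripper_force: 0.0
t 4.35 p [ 391.1 -204.9    0.9] yang -7.51 delta rows(tool,40mm): [-0.032 -0.019 -0.076] F [-0.6 -0.  -0.3] w 0.1 g 0.0
```

```bash
python3 - <<'E'
from h import *
S=img("scene");T=img("top")
a=cv2.resize(S[190:330,205:345],None,fx=2.8,fy=2.8);b=cv2.resize(T[170:310,240:380],None,fx=2.8,fy=2.8)
cv2.imwrite("pics/g1.png",np.hstack([a,b]))
E
```

```text
(no output)
```

View pics/g1.png

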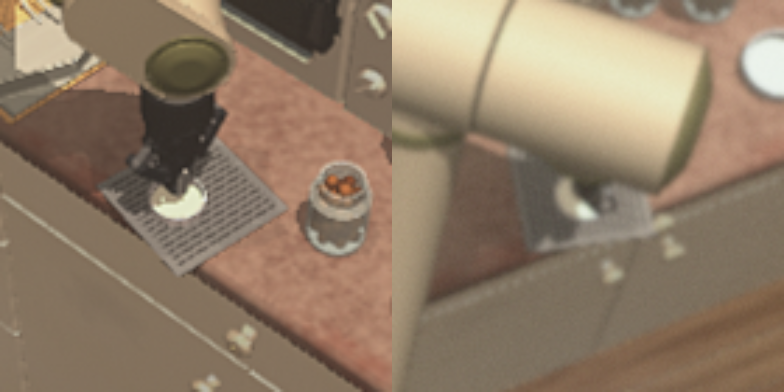

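The picture shows the fingers closed inside the lid's hollow, with the lid unmoved, so they passed over the rim. I'll check the tip height there and the lid position.

```bash
python3 - <<'E'
from h import *
for z in(0,.01,.02,.03): print(z,proj("scene",[.391,-.205,z]).round(1),(proj("scene",[.391,-.205,z])-[205,190])*2.8)
S=img("scene");T=img("top")
cv2.imwrite("pics/g2.png",cv2.resize(S[225:285,235:305],None,fx=8,fy=8,interpolation=cv2.INTER_CUBIC))
E
python3 go.py 390 -206 0
```

```text
0 [[267.5 262.3]] [[175.03627813 202.38471259]]
0.01 [[267.5 260.2]] [[175.0862443  196.69937291]]
0.02 [[267.5 258.2]] [[175.13667801 190.96083474]]
0.03 [[267.6 256.1]] [[175.18758586 185.16834789]]
t 4.55 p [ 391.1 -204.8    0.9] yang -7.5 delta rows(tool,40mm): [-0.033 -0.023  0.022] F [ 0.2  0.3 -0.5] w -0.0 g 0.0
```

View pics/g2.png

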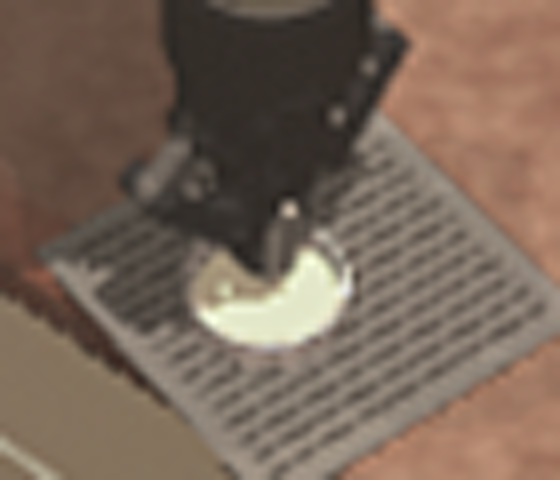

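```bash
python3 -m jog '[{"linear":[0,0,0.06],"roll":0},{"linear":[0,0,0.06],"roll":0},{"linear":[0,0,0],"roll":0}]' | grep -v rot; python3 go.py 390 -206 0
```

```text
time_s: 4.8
position: [0.3909, -0.2047, -0.0044]
ft_force: [0.2, -0.3, 0.5]
grip_width: 0.0002
gripper_force: 0.0
t 4.8 p [ 390.9 -204.7   -4.4] yang -7.5 delta rows(tool,40mm): [-0.036 -0.019 -0.109] F [ 0.2 -0.3  0.5] w 0.2 g 0.0
```

```bash
for i in 1 2 3; do python3 -m jog '[{"linear":[0,0,0.06],"roll":0},{"linear":[0,0,0],"roll":0}]' >/dev/null; python3 go.py 390 -206 0; done
```

```text
t 4.9667 p [ 391.  -204.8   -6.6] yang -7.5 delta rows(tool,40mm): [-0.034 -0.021 -0.166] F [0.3 0.4 0.2] w -0.1 g 0.0
t 5.1333 p [ 391.  -204.8   -9. ] yang -7.5 delta rows(tool,40mm): [-0.034 -0.021 -0.225] F [-0.1  0.5 -0.2] w 0.0 g 0.0
t 5.3 p [ 391.  -204.8  -11.4] yang -7.5 delta rows(tool,40mm): [-0.034 -0.021 -0.285] F [0.2 0.2 0.3] w 0.2 g 0.0
```

```bash
for i in 1 2 3; do python3 -m jog '[{"linear":[0,0,0.05],"roll":0},{"linear":[0,0,0],"roll":0}]' >/dev/null; python3 go.py 390 -206 0; done
```

```text
t 5.4667 p [ 391.  -204.8  -13.3] yang -7.5 delta rows(tool,40mm): [-0.034 -0.021 -0.333] F [ 0.5 -0.1  0.7] w -0.0 g 0.0
t 5.6333 p [ 391.  -204.8  -15.3] yang -7.5 delta rows(tool,40mm): [-0.034 -0.021 -0.383] F [-0.1  1.3  0.5] w 0.0 g 0.0
t 5.8 p [ 391.2 -204.9  -16.2] yang -7.49 delta rows(tool,40mm): [-0.031 -0.027 -0.405] F [-3.3  2.6 16.1] w -0.1 g 7.9
```

```bash
python3 -m jog '[{"linear":[0,0,-0.5],"roll":0},{"linear":[-0.04,0,-0.7],"roll":0},{"linear":[0,0,0],"roll":0},{"linear":[0,0,0],"roll":0},{"linear":[0,0,0],"roll":0},{"linear":[0,0,0],"roll":0},{"linear":[0,0,0],"roll":0},{"linear":[0,0,0],"roll":0}]' 1 30 | grep -v rot; python3 go.py 391 -206.5 -22
```

```text
time_s: 6.47
position: [0.3906, -0.2062, 0.0303]
ft_force: [-0.0, -0.7, 0.9]
grip_width: 0.0854
gripper_force: 0.0
t 6.4667 p [ 390.6 -206.2   30.3] yang -7.5 delta rows(tool,40mm): [-0.008  0.012  1.307] F [-0.  -0.7  0.9] w 85.4 g 0.0
```

```bash
python3 -m jog '[{"linear":[0,0,0.5],"roll":0},{"linear":[0,0,0.5],"roll":0},{"linear":[0,0,0.2],"roll":0},{"linear":[0,0,0.1],"roll":0},{"linear":[0,0,0],"roll":0}]' | grep force;  python3 -m jog '[{"linear":[0,0,0],"roll":0},{"linear":[0,0,0],"roll":0},{"linear":[0,0,0],"roll":0},{"linear":[0,0,0],"roll":0},{"linear":[0,0,0],"roll":0},{"linear":[0,0,0],"roll":0}]' -1 30 | grep -v rot; python3 go.py 390.2 -206 4
```

```text
ft_force: [-1.5, 0.4, 0.8]
gripper_force: 0.0
time_s: 7.38
position: [0.3913, -0.2068, -0.0202]
ft_force: [-0.7, 1.0, 5.9]
grip_width: 0.0611
gripper_force: 31.8
t 7.3833 p [ 391.3 -206.8  -20.2] yang -7.5 delta rows(tool,40mm): [ 0.015 -0.029 -0.605] F [-0.7  1.   5.9] w 61.1 g 31.8
```

Lid gripped (61 mm, 32 N). The real fingertips sit about 24 mm above the reported TCP at this opening. I'm lifting it and moving above the feed deck.

```bash
python3 -m jog '[{"linear":[0,0,-0.4],"roll":0},{"linear":[0,0,-0.9],"roll":0},{"linear":[0,0,-0.9],"roll":0},{"linear":[0,0,-0.9],"roll":0},{"linear":[0,0,-0.9],"roll":0},{"linear":[0,0,-0.9],"roll":0},{"linear":[0,0,-0.9],"roll":0},{"linear":[0,0,-0.9],"roll":0},{"linear":[0,0,-0.8],"roll":0},{"linear":[0,0,0],"roll":0}]' | grep -v rot
python3 -m jog '[{"linear":[0.5,0.06,0],"roll":0},{"linear":[0.8,0.06,0],"roll":0},{"linear":[0.8,0.06,0],"roll":0},{"linear":[0.8,0.06,0],"roll":0},{"linear":[0.8,0.06,0],"roll":0},{"linear":[0.8,0.06,0],"roll":0},{"linear":[0.8,0.06,0],"roll":0},{"linear":[0.8,0.06,0],"roll":0},{"linear":[0.8,0.06,0],"roll":0}]' >/dev/null
python3 -m jog '[{"linear":[0.8,0.06,0],"roll":0},{"linear":[0.8,0.06,0],"roll":0},{"linear":[0.8,0.06,0],"roll":0},{"linear":[0.8,0.06,0],"roll":0},{"linear":[0.8,0.06,0],"roll":0},{"linear":[0.8,0.06,0],"roll":0},{"linear":[0.8,0.06,0],"roll":0},{"linear":[0.8,0.06,0],"roll":0},{"linear":[0.5,0.06,0],"roll":0},{"linear":[0,0,0],"roll":0},{"linear":[0,0,0],"roll":0}]' | grep -v rot
python3 go.py 508 352 240
```

```text
time_s: 8.22
position: [0.3922, -0.2075, 0.2851]
ft_force: [-0.8, -0.4, -0.1]
grip_width: 0.0609
gripper_force: 33.1
time_s: 9.88
position: [0.5054, 0.3357, 0.2781]
ft_force: [0.1, 0.7, 0.4]
grip_width: 0.0608
gripper_force: 33.1
t 9.8833 p [505.4 335.7 278.1] yang -7.42 delta rows(tool,40mm): [0.413 0.012 0.952] F [0.1 0.7 0.4] w 60.8 g 33.1
```

```bash
python3 -m jog '[{"linear":[0.41,0.01,0.4],"roll":0},{"linear":[0,0,0.4],"roll":0},{"linear":[0,0,0.12],"roll":0},{"linear":[0,0,0],"roll":0}]' 1>/dev/null - 20; python3 go.py 508 352 198; python3 - <<'E'
from h import *
S=img("scene");T=img("top")
a=cv2.resize(S[80:205,125:235],None,fx=3.6,fy=3.6,interpolation=cv2.INTER_CUBIC);b=cv2.resize(T[190:315,80:190],None,fx=3.6,fy=3.6,interpolation=cv2.INTER_CUBIC)
cv2.imwrite("pics/d1.png",np.hstack([a,b]))
E
```

```text
t 10.2167 p [507.8 350.2 241.1] yang -7.55 delta rows(tool,40mm): [4.700e-02 1.000e-03 1.078e+00] F [ 0.   0.6 -0.6] w 60.9 g 33.1
```

View pics/d1.png

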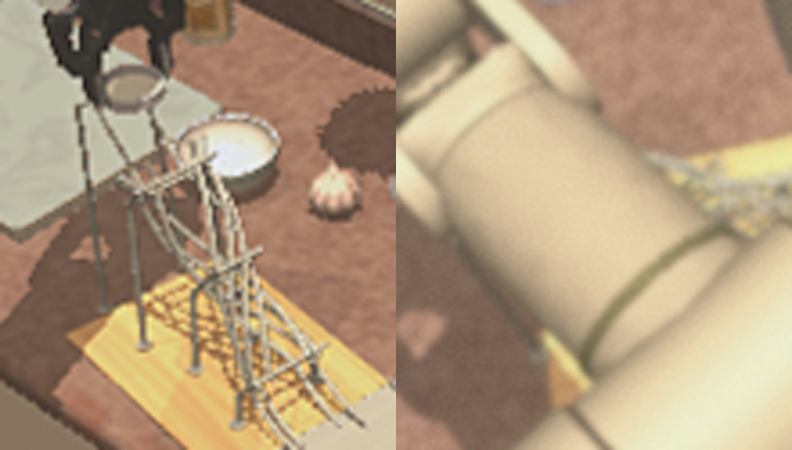

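The scene crop shows the lid held level between the fingers at about scene (162,104), over the upper deck and between the two rods. I'll check that numerically, then lower it in steps and watch the force.

```bash
python3 - <<'E'
from h import *
for z in(.262,.274,.286): print(z,proj("scene",[.5078,.3502,z]).round(1))
E
python3 -m jog '[{"linear":[0.04,0,0.2],"roll":0},{"linear":[0,0,0.1],"roll":0},{"linear":[0,0,0],"roll":0}]' >/dev/null; python3 go.py 508 352 198
python3 -m jog '[{"linear":[0,0,0.1],"roll":0},{"linear":[0,0,0.1],"roll":0},{"linear":[0,0,0],"roll":0}]' >/dev/null; python3 go.py 508 352 198
```

```text
0.262 [[161.  106.5]]
0.274 [[160.5 103.5]]
0.286 [[160.  100.4]]
t 10.5667 p [508.3 352.7 229.2] yang -7.51 delta rows(tool,40mm): [-0.018 -0.003  0.781] F [ 0.  -0.5 -0.4] w 61.1 g 33.1
t 10.8167 p [508.1 352.7 221.5] yang -7.5 delta rows(tool,40mm): [-0.016  0.001  0.588] F [-2.2 -2.   2. ] w 61.2 g 33.1
```

```bash
for i in 1 2 3; do python3 -m jog '[{"linear":[0,0,0.1],"roll":0},{"linear":[0,0,0.08],"roll":0},{"linear":[0,0,0],"roll":0}]' -1 20 >/dev/null; python3 go.py 508 352 198; done
```

```text
t 11.0667 p [508.4 352.7 214.5] yang -7.52 delta rows(tool,40mm): [-0.018 -0.008  0.413] F [-2.4 -3.6  2.8] w 61.0 g 26.4
t 11.3167 p [508.5 353.  206.8] yang -7.5 delta rows(tool,40mm): [-0.026 -0.008  0.22 ] F [-0.6 -1.9  0.9] w 60.2 g 21.3
t 11.5667 p [508.7 352.5 200.4] yang -7.52 delta rows(tool,40mm): [-0.015 -0.017  0.06 ] F [-0.2 -4.4  3. ] w 60.1 g 20.9
```

```bash
python3 -m jog '[{"linear":[0,0,0.06],"roll":0},{"linear":[0,0,0],"roll":0}]' >/dev/null; python3 go.py 508 352 198;python3 -m jog '[{"linear":[0,0,0.04],"roll":0},{"linear":[0,0,0],"roll":0}]' >/dev/null; python3 go.py 508 352 198; python3 - <<'E'
from h import *
S=img("scene"); cv2.imwrite("pics/pre.png",S)
c=S[85:135,140:195]; m=cv2.inRange(cv2.cvtColor(c,cv2.COLOR_BGR2HSV),(0,0,120),(180,70,255)); print(m.sum()//255)
E
```

```text
t 11.7333 p [508.9 352.4 198.5] yang -7.53 delta rows(tool,40mm): [-0.013 -0.021  0.013] F [ 0.2 -5.5  4.7] w 59.9 g 20.4
t 11.9 p [509.  352.3 197.3] yang -7.53 delta rows(tool,40mm): [-0.011 -0.023 -0.019] F [-0.5 -6.2  7.3] w 60.0 g 20.4
1330
```

The contact force now points along the deck normal and is rising, so the lid lies flush. Releasing.

```bash
python3 -m jog '[{"linear":[0,0,0],"roll":0},{"linear":[0,0,0],"roll":0},{"linear":[0,0,0],"roll":0},{"linear":[0,0,0],"roll":0},{"linear":[0,0,0],"roll":0},{"linear":[0,0,0],"roll":0}]' 1 30 | grep -v rot
python3 -m jog '[{"linear":[0.1,0,-0.5],"roll":0},{"linear":[0,0,-0.9],"roll":0},{"linear":[0,0,-0.9],"roll":0},{"linear":[0,0,-0.5],"roll":0},{"linear":[0,0,0],"roll":0},{"linear":[0,0,0],"roll":0},{"linear":[0,0,0],"roll":0},{"linear":[0,0,0],"roll":0},{"linear":[0,0,0],"roll":0},{"linear":[0,0,0],"roll":0}]' | grep -v rot
python3 - <<'E'
from h import *
S=img("scene");T=img("top");cv2.imwrite("pics/r_s.png",S);cv2.imwrite("pics/r_t.png",T)
S0=cv2.imread("pics/scene0.png");T0=cv2.imread("pics/top0.png")
for n,A,B in(("scene",S,S0),("top",T,T0)):
    d=cv2.absdiff(A,B).max(2)>35; u=np.array([-.137,-.991]);v=np.array([.991,-.137]);c=np.array([.487,.191])
    # tray region mask
    P=[np.r_[c+a*u+b*v,.014] for a,b in((85,-95),(85,90),(192,90),(192,-95)) for a,b in[(a/1000,b/1000)]]
    m=np.zeros(d.shape,'uint8');cv2.fillConvexPoly(m,proj(n,P).astype(int),1)
    k,l,st,ce=cv2.connectedComponentsWithStats((d&(m>0)).astype('uint8'))
    for i in range(1,k):
        if st[i,4]>20:
            p=plane(n,ce[i],.026)[0];e=p[:2]-c;print(n,ce[i].round(1),st[i].tolist(),(p*1000).round(1),"u",(e@u*1000).round(1),"v",(e@v*1000).round(1))
E
```

```text
time_s: 12.45
position: [0.5085, 0.3531, 0.1963]
ft_force: [0.8, -0.3, 0.5]
grip_width: 0.0852
gripper_force: 0.0
time_s: 13.28
position: [0.5089, 0.3569, 0.3076]
ft_force: [-0.4, 0.2, -0.2]
grip_width: 0.0851
gripper_force: 0.0
scene [220.8 206.9] [212, 198, 19, 16, 114] [453.9  46.9  26. ] u 147.3 v -13.1
top [213.4 271.5] [209, 263, 11, 15, 74] [394.6 111.   26. ] u 92.0 v -80.6
```

```bash
python3 - <<'E'
from h import *
R=lambda f,y0,x0:cv2.resize(cv2.imread(f)[y0:y0+60,x0:x0+80],None,fx=5,fy=5,interpolation=cv2.INTER_CUBIC)
cv2.imwrite("pics/tray.png",np.vstack([np.hstack([R("pics/r_s.png",175,180),R("pics/scene0.png",175,180)]),np.hstack([R("pics/r_t.png",210,185),R("pics/top0.png",210,185)])]))
E
```

```text
(no output)
```

View pics/tray.png

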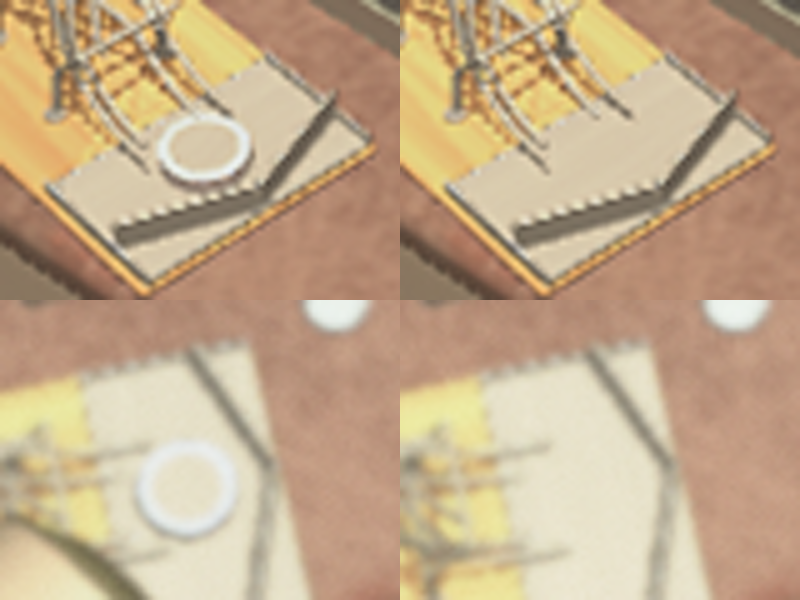

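The last view shows the lid on the tray, hollow down. Its top-face centre is at scene (220.6,204.0) and top (222,247), near the V's near arm. Next I'll triangulate it and compute finger clearance.

```bash
python3 - <<'E'
from h import *
a,b=(220.6,204.0),(222.0,247.0)
P=tri(a,b);print((P*1000).round(1),(plane("scene",a,.028)*1000).round(1),(plane("top",b,.028)*1000).round(1))
u=np.array([-.132,-.991]);v=np.array([.991,-.132]);c=np.array([.487,.191])
d=P[:2]-c;l=np.array([d@u,d@v])*1000;print("uv",l)
A=np.array([191,-3.]);
for e in([154.4,-96],[159,83.6]):
    t=(np.array(e)-A);t/=np.linalg.norm(t);w=l-A;print("dist wall",abs(w[0]*t[1]-w[1]*t[0]))
for n in("scene","top"):
    I=cv2.imread(f"pics/r_{n[0]}.png");x,y=map(int,a if n=="scene" else b)
    m=cv2.inRange(cv2.cvtColor(I,cv2.COLOR_BGR2HSV),(85,0,190),(150,60,255)) if n=="top" else cv2.inRange(cv2.cvtColor(I,cv2.COLOR_BGR2HSV),(0,0,215),(180,25,255))
    q=np.zeros_like(m);q[y-12:y+13,x-14:x+15]=m[y-12:y+13,x-14:x+15];pts=np.argwhere(q)[:,::-1].astype('float32')
    Q=plane(n,pts,.028)[:,:2]*1000;print(n,len(pts),cv2.fitEllipse(pts) ,cv2.minEnclosingCircle(Q.astype('float32')),Q.mean(0))
E
python3 go.py 0 0 0
```

```text
[462.3  58.   24.5] [[461.8  55.3  28. ]] [[459.3  58.8  28. ]]
uv [135.09817276  -6.9134341 ]
dist wall 50.58532553965521
dist wall 53.79289271874744
scene 75 ((220.22283935546875, 203.75485229492188), (11.909549713134766, 16.853342056274414), 87.11247253417969) ((461.2880554199219, 60.33558654785156), 33.348724365234375) [460.48767249  56.94850725]
t 13.3833 p [509.  356.9 308.1] yang -7.5 delta rows(tool,40mm): [-10.505 -11.446   7.714] F [0.9 0.  0.1] w 85.3 g 0.0Traceback (most recent call last):
  File "<stdin>", line 13, in <module>
cv2.error: OpenCV(4.12.0) /io/opencv/modules/imgproc/src/shapedescr.cpp:361: error: (-201:Incorrect size of input array) There should be at least 5 points to fit the ellipse in function 'fitEllipseNoDirect'
```

The lid rests at about (460.5, 57.3), well clear of the V. Before taking it I'll use the empty gripper to centre the open jar gently on a known TCP position with two light grips at right angles.

```bash
python3 -m jog '[{"linear":[-0.5,0.07,0],"roll":0},{"linear":[-0.9,0.07,0],"roll":0},{"linear":[-0.9,0.07,0],"roll":0},{"linear":[-0.9,0.07,0],"roll":0},{"linear":[-0.9,0.07,0],"roll":0},{"linear":[-0.9,0.07,0],"roll":0},{"linear":[-0.9,0.07,0],"roll":0},{"linear":[-0.9,0.07,0],"roll":0},{"linear":[-0.9,0.07,0],"roll":0},{"linear":[-0.9,0.07,0],"roll":0},{"linear":[-0.9,0.07,0],"roll":0}]' | grep -A1 time; python3 -m jog '[{"linear":[-0.9,0.07,0],"roll":0},{"linear":[-0.9,0.07,0.2],"roll":0},{"linear":[-0.9,0.07,0.4],"roll":0},{"linear":[-0.9,0.07,0.4],"roll":0},{"linear":[-0.9,0.07,0.4],"roll":0},{"linear":[-0.9,0.07,0.4],"roll":0},{"linear":[-0.9,0.07,0.4],"roll":0},{"linear":[-0.9,0.07,0.4],"roll":0},{"linear":[-0.9,0.05,0.4],"roll":0},{"linear":[-0.3,0,0.4],"roll":0},{"linear":[0,0,0],"roll":0},{"linear":[0,0,0],"roll":0}]' | grep -A2 time; python3 go.py 469 -360.2 110
```

```text
time_s: 14.3
position: [0.4895, -0.0254, 0.3086]
time_s: 15.3
position: [0.4699, -0.3601, 0.1718]
tool_rot: [[0.132, 0.991, -0.001], [0.991, -0.132, 0.002], [0.002, -0.001, -1.0]]
t 15.3 p [ 469.9 -360.1  171.8] yang -7.56 delta rows(tool,40mm): [-0.008 -0.021  1.545] F [1.2 1.  1. ] w 85.2 g 0.0
```

```bash
python3 -m jog '[{"linear":[0,0,0.8],"roll":0},{"linear":[0,0,0.8],"roll":0},{"linear":[0,0,0.7],"roll":0},{"linear":[0,0,0.5],"roll":0},{"linear":[0,0,0.4],"roll":0},{"linear":[0,0,0.2],"roll":0},{"linear":[0,0,0.1],"roll":0},{"linear":[0,0,0],"roll":0}]' >/dev/null; python3 go.py 469 -360.2 28; python3 -m jog '[{"linear":[0,0,0],"roll":0},{"linear":[0,0,0],"roll":0},{"linear":[0,0,0],"roll":0},{"linear":[0,0,0],"roll":0},{"linear":[0,0,0],"roll":0}]' -1 20 >/dev/null; python3 go.py 469 -360.2 28
```

```text
t 15.9667 p [ 470.8 -359.7   33.1] yang -7.45 delta rows(tool,40mm): [-0.019 -0.044  0.128] F [-1.  -1.   0.1] w 85.7 g 0.0
t 16.3833 p [ 470.6 -360.4   34. ] yang -7.49 delta rows(tool,40mm): [ 0.001 -0.041  0.15 ] F [-1.4  1.7  6.9] w 54.4 g 20.3
```

```bash
python3 -m jog '[{"linear":[0,0,0],"roll":0},{"linear":[0,0,0],"roll":0},{"linear":[0,0,0.1],"roll":0},{"linear":[0,0,0.1],"roll":0},{"linear":[0,0,0.02],"roll":0},{"linear":[0,0,0],"roll":0}]' 1 20 >/dev/null; python3 go.py 469 -360.2 28; python3 -m jog '[{"linear":[0,0,0],"roll":0},{"linear":[0,0,0],"roll":0},{"linear":[0,0,0],"roll":0},{"linear":[0,0,0],"roll":0},{"linear":[0,0,0],"roll":0}]' -1 20 >/dev/null; python3 go.py 469 -360.2 28
```

```text
t 16.8833 p [ 470.1 -359.9   23.1] yang -7.5 delta rows(tool,40mm): [-0.011 -0.027 -0.123] F [-0.2  0.   1.4] w 85.2 g 0.0
t 17.3 p [ 470.6 -360.2   24.2] yang -7.49 delta rows(tool,40mm): [-0.004 -0.041 -0.094] F [-1.3  1.3  4.8] w 55.8 g 21.3
```

```bash
python3 - <<'E'
from h import *
r=lambda v:(np.array(v)*1000).round(1).tolist()
print("base scene",r(plane("scene",(325.2,273.3),0)[0]))
print("base top", r(plane("top",(310+205/7,170+(298-62)/7),0)[0]))
for P in ([.469,-.360,.092],[.469,-.360,0]): print(proj("scene",P).round(1),proj("top",P).round(1))
# rim circle / base circle edges expected
th=np.linspace(0,2*np.pi,73)
for z,rr in((.092,.025),(.076,.033),(0,.033)):
    Q=np.c_[.469+rr*np.cos(th),-.36+rr*np.sin(th),0*th+z]
    for n,x0,y0 in(("scene",300,240),("top",310,170)):
        p=(proj(n,Q)-[x0,y0]+.5)*7;print(z,n,"x",p[:,0].min().round(),p[:,0].max().round(),"y",p[:,1].min().round(),p[:,1].max().round())
S=img("scene");cv2.imwrite("pics/j_s.png",S)
S0=cv2.imread("pics/scene0.png")
# nut mask (orange/brown) centroid before & now
for I in(S0,S):
    h=cv2.cvtColor(I[240:300,300:360],cv2.COLOR_BGR2HSV);m=cv2.inRange(h,(5,120,90),(18,255,255));print("nuts",m.sum()//255,np.argwhere(m)[:,::-1].mean(0).round(1) if m.any() else 0)
E
```

```text
base scene [469.3, -363.9, 0.0]
base top [468.0, -361.5, 0.0]
[[326.8 253.4]] [[343.5 190.8]]
[[324.1 272.7]] [[338.7 203.6]]
0.092 scene x 130.0 253.0 y 49.0 146.0
0.092 top x 183.0 293.0 y 101.0 199.0
0.076 scene x 107.0 268.0 y 59.0 186.0
0.076 top x 160.0 304.0 y 102.0 230.0
0 scene x 95.0 249.0 y 170.0 296.0
0 top x 136.0 274.0 y 177.0 301.0
nuts 60 [26.5 15.8]
nuts 13 [29.8 17.1]
```

```bash
python3 -m jog '[{"linear":[0,0,0],"roll":0},{"linear":[0,0,0],"roll":0},{"linear":[0,0,0],"roll":0},{"linear":[0,0,0],"roll":0},{"linear":[0,0,0],"roll":1},{"linear":[0,0,0],"roll":1},{"linear":[0,0,0],"roll":1},{"linear":[0,0,0],"roll":1},{"linear":[0,0,0],"roll":1},{"linear":[0,0,0],"roll":1},{"linear":[0,0,0],"roll":1},{"linear":[0,0,0],"roll":1}]' 1 20 >/dev/null; python3 go.py 470 -360 28;  python3 -m jog '[{"linear":[0,0,0],"roll":1},{"linear":[0,0,0],"roll":1},{"linear":[0,0,0],"roll":1},{"linear":[0,0,0],"roll":1},{"linear":[0,0,0],"roll":1},{"linear":[0,0,0],"roll":1},{"linear":[0,0,0],"roll":1},{"linear":[0,0,0],"roll":1},{"linear":[0,0,0],"roll":1},{"linear":[0,0,0],"roll":1},{"linear":[0,0,0],"roll":0}]' >/dev/null; python3 go.py 470 -360 28;python3 -m jog '[{"linear":[0,0,0],"roll":0},{"linear":[0,0,0],"roll":0},{"linear":[0,0,0],"roll":0},{"linear":[0,0,0],"roll":0},{"linear":[0,0,0],"roll":0}]' -1 20 >/dev/null; python3 go.py 469 -360.2 28
```

```text
t 18.35 p [ 470.2 -360.1   23.5] yang -47.75 delta rows(tool,40mm): [-0.003 -0.006 -0.111] F [ 0.3 -0.3 -0.2] w 85.3 g 0.0
t 19.2667 p [ 470.2 -360.1   23.6] yang -97.68 delta rows(tool,40mm): [-0.006 -0.002 -0.111] F [ 0.8 -0.5  0.6] w 85.0 g 0.0
t 19.6833 p [ 470.3 -360.4   24.1] yang -97.45 delta rows(tool,40mm): [-0.034 -0.    -0.097] F [-2.1 -0.1  4.6] w 57.1 g 21.2
```

```bash
python3 -m jog '[{"linear":[0,0,0],"roll":0},{"linear":[0,0,0],"roll":0},{"linear":[0,0,0],"roll":0},{"linear":[0,0,-0.2],"roll":0},{"linear":[0,0,-0.4],"roll":-1},{"linear":[0,0,-0.4],"roll":-1},{"linear":[0,0,-0.5],"roll":-1},{"linear":[0,0,-0.5],"roll":-1},{"linear":[0,0,-0.5],"roll":-1},{"linear":[0,0,-0.5],"roll":-1},{"linear":[0,0,0],"roll":-1},{"linear":[0,0,0],"roll":-1}]' 1 20 >/dev/null; python3 -m jog '[{"linear":[0,0,0],"roll":-1},{"linear":[0,0,0],"roll":-1},{"linear":[0,0,0],"roll":-1},{"linear":[0,0,0],"roll":-1},{"linear":[0,0,0],"roll":-1},{"linear":[0,0,0],"roll":-1},{"linear":[0,0,0],"roll":-1},{"linear":[0,0,0],"roll":-1},{"linear":[0,0,0],"roll":-1},{"linear":[0,0,0],"roll":-1},{"linear":[0,0,0],"roll":0}]' >/dev/null; python3 go.py 460 54 150
```

```text
t 21.6 p [ 470.3 -360.   144.2] yang -7.32 delta rows(tool,40mm): [10.234 -1.575 -0.146] F [0.3 0.4 0.3] w 85.1 g 0.0
```

```bash
python3 -m jog '[{"linear":[0.5,-0.1,0],"roll":0},{"linear":[0.9,-0.14,0],"roll":0},{"linear":[0.9,-0.14,0],"roll":0},{"linear":[0.9,-0.14,0],"roll":0},{"linear":[0.9,-0.14,0],"roll":0},{"linear":[0.9,-0.14,0],"roll":0},{"linear":[0.9,-0.14,0],"roll":0},{"linear":[0.9,-0.14,0],"roll":0},{"linear":[0.9,-0.14,0],"roll":0},{"linear":[0.9,-0.14,0],"roll":0},{"linear":[0.9,-0.14,0],"roll":0},{"linear":[0.7,-0.1,0],"roll":0}]' >/dev/null;python3 -m jog '[{"linear":[0,0,0],"roll":0},{"linear":[0,0,0],"roll":0}]' >/dev/null; python3 go.py 460 54 -10; python3 - <<'E'
from h import *
I=img("scene");cv2.imwrite("pics/t2.png",I);J=cv2.imread("pics/r_s.png")
print("tray change since release",(cv2.absdiff(I,J).max(2)[192:216,208:234]>40).sum())
# jar: nuts and jar outline vs start
S0=cv2.imread("pics/scene0.png")
a=cv2.cvtColor(S0[235:300,295:360],cv2.COLOR_BGR2GRAY).astype('float32');b=cv2.cvtColor(I[235:300,295:360],cv2.COLOR_BGR2GRAY).astype('float32')
print("jar shift px",cv2.phaseCorrelate(a,b,cv2.createHanningWindow((65,65),cv2.CV_32F)))
h=[np.argwhere(cv2.inRange(cv2.cvtColor(K[240:300,300:360],cv2.COLOR_BGR2HSV),(5,120,90),(18,255,255)))[:,::-1].mean(0) for K in(S0,I)];print(h)
E
```

```text
t 22.7667 p [460.   53.9 144.1] yang -7.47 delta rows(tool,40mm): [ 3.000e-03 -3.000e-03  3.853e+00] F [-0.4 -0.  -0.7] w 85.3 g 0.0
tray change since release 73
jar shift px ((0.2364843607506586, -0.33937027322879487), 1.0284659689591256)
[array([26.5 , 15.75]), array([26.79310345, 15.44827586])]
```

```bash
python3 -m jog '[{"linear":[0,0,0.9],"roll":0},{"linear":[0,0,0.9],"roll":0},{"linear":[0,0,0.8],"roll":0},{"linear":[0,0,0.6],"roll":0},{"linear":[0,0,0.4],"roll":0},{"linear":[0,0,0.15],"roll":0},{"linear":[0,0,0.08],"roll":0},{"linear":[0,0,0],"roll":0}]' >/dev/null; python3 go.py 460 54 -9; python3 -m jog '[{"linear":[0,0,0],"roll":0},{"linear":[0,0,0],"roll":0},{"linear":[0,0,0],"roll":0},{"linear":[0,0,0],"roll":0},{"linear":[0,0,0],"roll":0}]' -1 30 >/dev/null; python3 go.py 460 54 -9
```

```text
t 23.4833 p [460.5  52.1  -9.3] yang -7.59 delta rows(tool,40mm): [ 0.046 -0.019 -0.008] F [ 0.4 -0.3 -0. ] w 85.3 g 0.0
t 23.9 p [460.9  52.6  -8.2] yang -7.5 delta rows(tool,40mm): [ 0.033 -0.027  0.02 ] F [-0.3 -1.   6.4] w 60.8 g 30.8
```

```bash
python3 -m jog '[{"linear":[0,0,-0.5],"roll":0},{"linear":[0,0,-0.8],"roll":0},{"linear":[-0.3,-0.1,-0.7],"roll":0},{"linear":[-0.9,-0.1,0],"roll":0},{"linear":[-0.9,-0.1,0],"roll":0},{"linear":[-0.9,-0.12,0],"roll":0},{"linear":[-0.9,-0.12,0],"roll":0},{"linear":[-0.9,-0.12,0],"roll":0},{"linear":[-0.9,-0.12,0],"roll":0},{"linear":[-0.9,-0.11,0.3],"roll":0},{"linear":[0,0,0.5],"roll":0},{"linear":[0,0,0],"roll":0}]' |grep -A1 grip_w; python3 go.py 391 -206 -18
```

```text
grip_width: 0.0602
gripper_force: 33.0
t 24.9 p [ 388.9 -205.1   37. ] yang -7.71 delta rows(tool,40mm): [-0.017  0.057  1.375] F [-0.4  1.6 -0.6] w 60.2 g 33.0
```

```bash
python3 -m jog '[{"linear":[0,0,0.5],"roll":0},{"linear":[0,0,0.5],"roll":0},{"linear":[0,0,0.2],"roll":0},{"linear":[0,0,0.12],"roll":0},{"linear":[0,0,0.04],"roll":0},{"linear":[0,0,0],"roll":0}]' >/dev/null; python3 go.py 391 -206 -18; python3 -m jog '[{"linear":[0,0,0.04],"roll":0},{"linear":[0,0,0],"roll":0}]' >/dev/null; python3 go.py 391 -206 -18
```

```text
t 25.4 p [ 390.8 -204.2  -15.3] yang -7.46 delta rows(tool,40mm): [-0.045  0.012  0.067] F [-0.4 -0.9 -0.4] w 60.0 g 33.0
t 25.5667 p [ 390.7 -204.4  -17. ] yang -7.49 delta rows(tool,40mm): [-0.038  0.013  0.026] F [-0.5 -0.4 -0.1] w 60.3 g 33.0
```

Just above the mat. I'll release here, roll 90° and regrip, which centres the lid on both axes.

```bash
python3 -m jog '[{"linear":[0,0,0],"roll":0},{"linear":[0,0,0.05],"roll":0},{"linear":[0,0,0],"roll":0},{"linear":[0,0,0],"roll":1},{"linear":[0,0,0],"roll":1},{"linear":[0,0,0],"roll":1},{"linear":[0,0,0],"roll":1},{"linear":[0,0,0],"roll":1},{"linear":[0,0,0],"roll":1},{"linear":[0,0,0],"roll":1},{"linear":[0,0,0],"roll":1},{"linear":[0,0,0],"roll":1}]' 1 30 >/dev/null; python3 -m jog '[{"linear":[0,0,0],"roll":1},{"linear":[0,0,0],"roll":1},{"linear":[0,0,0],"roll":1},{"linear":[0,0,0],"roll":1},{"linear":[0,0,0],"roll":1},{"linear":[0,0,0],"roll":1},{"linear":[0,0,0],"roll":1},{"linear":[0,0,0],"roll":1},{"linear":[0,0,0],"roll":1},{"linear":[0,0,0],"roll":0}]' >/dev/null; python3 go.py 391 -206 -19.5; python3 -m jog '[{"linear":[0,0,0],"roll":0},{"linear":[0,0,0],"roll":0},{"linear":[0,0,0],"roll":0},{"linear":[0,0,0],"roll":0},{"linear":[0,0,0],"roll":0}]' -1 30 >/dev/null; python3 go.py 470.2 -360.1 130
```

```text
t 27.4 p [ 390.4 -204.4  -19.4] yang -97.68 delta rows(tool,40mm): [0.021 0.038 0.001] F [-0.9 -0.3 -0.5] w 85.2 g 0.0
t 27.8167 p [ 390.4 -204.4  -19.4] yang -97.45 delta rows(tool,40mm): [ 2.483  3.601 -3.733] F [0.1 1.  3. ] w 59.6 g 32.1
```

```bash
python3 -m jog '[{"linear":[0,0,-0.5],"roll":0},{"linear":[0,0,-0.9],"roll":0},{"linear":[0,0,-0.9],"roll":0},{"linear":[0,0,-0.9],"roll":0},{"linear":[0.3,0.5,-0.5],"roll":0},{"linear":[0.4,0.6,0],"roll":0},{"linear":[0.5,0.7,0],"roll":0},{"linear":[0.5,0.7,0],"roll":0},{"linear":[0.5,0.7,0],"roll":0},{"linear":[0.28,0.4,0],"roll":0},{"linear":[0,0,0],"roll":0},{"linear":[0,0,0],"roll":0}]' |grep -A1 grip_w; python3 go.py 470.2 -360.1 66
```

```text
grip_width: 0.0597
gripper_force: 33.0
t 28.8167 p [ 469.7 -360.2  127.6] yang -97.52 delta rows(tool,40mm): [ 0.013 -0.003  1.54 ] F [ 0.5 -0.1  0. ] w 59.7 g 33.0
```

```bash
python3 -m jog '[{"linear":[0.013,0,0.5],"roll":0},{"linear":[0,0,0.5],"roll":0},{"linear":[0,0,0.3],"roll":0},{"linear":[0,0,0.1],"roll":0},{"linear":[0,0,0],"roll":0},{"linear":[0,0,0],"roll":0}]' >/dev/null; python3 go.py 470.2 -360.1 57.6; python3 -m jog '[{"linear":[0,0,0.06],"roll":0},{"linear":[0,0,0.06],"roll":0},{"linear":[0,0,0],"roll":0}]' >/dev/null; python3 go.py 470.2 -360.1 57.6
```

```text
t 29.3167 p [ 470.5 -359.8   73.3] yang -97.47 delta rows(tool,40mm): [-0.007  0.009  0.392] F [-0.2 -0.7  1. ] w 59.6 g 33.0
t 29.5667 p [ 470.4 -360.    67.8] yang -97.5 delta rows(tool,40mm): [-0.005  0.002  0.255] F [-0.5  0.5 -1.2] w 59.0 g 33.0
```

```bash
for i in 1 2 3; do python3 -m jog '[{"linear":[0,0,0.05],"roll":0},{"linear":[0,0,0.03],"roll":0},{"linear":[0,0,0],"roll":0}]' >/dev/null; python3 go.py 470.2 -360.1 57.6; done
```

```text
t 29.8167 p [ 470.4 -360.    64.3] yang -97.51 delta rows(tool,40mm): [-0.004  0.002  0.167] F [-0.2  1.  -0.4] w 60.0 g 33.0
t 30.0667 p [ 470.3 -360.    61. ] yang -97.5 delta rows(tool,40mm): [-0.003  0.002  0.085] F [-0.7  0.1 -0.1] w 59.3 g 33.0
t 30.3167 p [ 470.3 -360.    57.8] yang -97.5 delta rows(tool,40mm): [-0.003  0.003  0.005] F [0.2 0.5 0. ] w 59.3 g 33.0
```

```bash
for i in 1 2 3 4; do python3 -m jog '[{"linear":[0,0,0.03],"roll":0},{"linear":[0,0,0],"roll":0}]' >/dev/null; python3 go.py 470.2 -360.1 57.6; done
```

```text
t 30.4833 p [ 470.6 -360.3   57.6] yang -97.5 delta rows(tool,40mm): [-0.01  -0.003 -0.   ] F [-1.2  0.4  5.5] w 59.5 g 33.5
t 30.65 p [ 470.9 -360.5   57.4] yang -97.5 delta rows(tool,40mm): [-0.019 -0.008 -0.005] F [-2.   2.1 11.6] w 59.3 g 34.2
t 30.8167 p [ 471.2 -360.7   56.7] yang -97.5 delta rows(tool,40mm): [-0.026 -0.011 -0.022] F [-1.7  2.6 13.5] w 59.5 g 35.3
t 30.9833 p [ 471.5 -360.9   56. ] yang -97.5 delta rows(tool,40mm): [-0.034 -0.015 -0.04 ] F [-2.3  4.  16.7] w 59.8 g 36.6
```

Contact came exactly at the expected seat height. I'll unload, open and rise.

```bash
python3 -m jog '[{"linear":[0,0,-0.05],"roll":0},{"linear":[0,0,-0.04],"roll":0},{"linear":[0,0,0],"roll":0}]' >/dev/null; python3 go.py 470.2 -360.1 57.6; python3 -m jog '[{"linear":[0,0,0],"roll":0},{"linear":[0,0,0],"roll":0},{"linear":[0,0,0],"roll":0},{"linear":[0,0,0],"roll":0},{"linear":[0,0,-0.3],"roll":0},{"linear":[0,0,-0.6],"roll":0},{"linear":[0,0,-0.8],"roll":0},{"linear":[0,0,-0.8],"roll":0},{"linear":[0,0,-0.8],"roll":0},{"linear":[0,0,-0.8],"roll":0}]' 1 30 >/dev/null;  python3 -m jog '[{"linear":[-0.7,-0.7,0],"roll":0},{"linear":[-0.7,-0.7,0],"roll":0},{"linear":[-0.7,-0.7,0],"roll":0},{"linear":[0,-0.8,0],"roll":0},{"linear":[0,-0.8,0],"roll":0},{"linear":[0,-0.8,0],"roll":0},{"linear":[0,-0.8,0],"roll":0},{"linear":[0,0,0],"roll":0},{"linear":[0,0,0],"roll":0}]' >/dev/null; python3 go.py 0 0 0
python3 - <<'E'
from h import *
r=lambda v:(np.array(v)*1000).round(1).tolist()
ctr={}
for n in("scene","top"):
    I=img(n);cv2.imwrite(f"pics/f_{n}.png",I)
    x,y=proj(n,[.4702,-.3601,.095])[0];x,y=int(x),int(y)
    m=cv2.inRange(cv2.cvtColor(I,cv2.COLOR_BGR2HSV),(0,0,190),(180,45,255));q=np.zeros_like(m);q[y-22:y+23,x-22:x+23]=m[y-22:y+23,x-22:x+23]
    k,l,st,ce=cv2.connectedComponentsWithStats(q)
    print(n,(x,y),[(ce[i].round(1).tolist(),int(st[i,4])) for i in range(1,k) if st[i,4]>20])
    i=min((i for i in range(1,k) if st[i,4]>20),key=lambda i:np.hypot(*(ce[i]-[x,y])))
    pts=np.argwhere(l==i)[:,::-1].astype('float32');h=cv2.convexHull(pts)[:,0]
    c,rad=cv2.minEnclosingCircle((plane(n,h,.095)[:,:2]*1000).astype('float32'));print("circle",np.round(c,1),"d",round(2*rad,1))
E
```

```text
t 31.2333 p [ 470.5 -360.2   57.1] yang -97.5 delta rows(tool,40mm): [-0.007 -0.002 -0.013] F [ 0.1 -1.5 -0.9] w 59.6 g 34.8
t 32.8167 p [ 414.9 -137.9  221.1] yang -97.35 delta rows(tool,40mm): [-10.731  -2.094   5.524] F [-0.1  0.2  0.1] w 85.5 g 0.0
scene (327, 252) [([327.5, 253.2], 146)]
circle [ 469.8 -361.2] d 62.7
top (343, 190) [([343.5, 190.6], 282)]
circle [ 469.  -359.3] d 64.0
```

Both views put the lid's ring at (469.5, -360.3) and 62–64 mm across at 95 mm height, which is centred on the jar. Handing in.

```bash
python3 -c "
from rig import env
print(env.close_job())"
```

```text
the job is handed in; nothing more can be done
None
```

The job is handed in at about 33 s of the 56 s allowed: the lid went down the chute, came out hollow side down on the tray, and now sits on the open jar, centred within about 1 mm by both cameras. Two light centring grips shifted the open jar under 1 mm, the closed jars were never approached, and the hand-in returned no verdict.

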